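# Check the big pipette's plunger and hold its nozzle slanted over the dish

## Task

Do the morning check of the biggest pipette in the stand (the tallest, thickest one with the broad plunger head): with it still hanging in the stand, press its plunger down to the stop and let it spring fully back up. Then draw the pipette out of the stand, bring its nozzle over the middle of the round steel dish about a hand's breadth above it, and slant the pipette halfway between upright and lying flat, nozzle end lowest, so that the nozzle can be inspected. Finish while holding it still like that in the gripper, touching nothing else, and leave everything else where it is.

Things in the scene. Friction and masses are not known exactly. Their poses are not given: they have to be found in the camera images.
- pipette: the big white pipette, 207 mm long, about 150 g, loose, hanging upright in one of the stand's three holes. Origin on its axis in the underside of its collar (36 mm across, 6 mm high), which rests on the stand's top plate; z along the axis to the plunger. Below the origin: a shaft 17 mm thick for 50 mm, then tapering to the nozzle, 7 mm across, at z = -100 mm
- handle (a point): on the pipette's axis 69 mm above its origin, 16 mm below the handle's top, a good place to grip. The handle is 34 mm along x and 28 mm along y (flat sides: grip across y), from 6 to 85 mm above the origin. A finger hook sticks out to +x at 66 to 86 mm, 9 mm wide in y, reaching 46 mm from the axis
- nozzle (a point): the nozzle's end, on the pipette's axis 100 mm below its origin
- plunger_top (a point): centre of the top of the plunger head, a disc 22 mm across and 8 mm thick on a stem, 107 mm above the pipette's origin when up. The gap between handle and head is 14 mm when up, 2 mm when pressed
- plunger (a joint): plunger travel in m: 0 up, 0.012 pressed to the stop; spring return, about 2 N to start and 7 N at the stop
- stand: fixed bench stand: aluminium top plate 85 x 270 mm, 12 mm thick, its top 112 mm above the table, with three 22 mm holes in a row along y, at y = -100, 0 and +100 mm; end panels, and a base plate 110 x 280 mm, 8 mm thick. Origin on the table under its centre, z up. The pipettes must be lifted straight up, over 100 mm for the big one, to leave their holes
- dish: loose round steel dish 140 mm across at the rim, 28 mm high, 350 g, standing on the table. Origin in the centre of its underside, z up
- slim_a: one of two alike slim bystander pipettes in the stand's other holes, like the big one but shorter and thinner: handle 24 x 20 mm and 60 mm high above the stand's top plate, plunger head only 12 mm across, 76 mm above the plate. Its rigid plunger does not move. Origin in the underside of its collar, z up. Leave it hanging
- slim_b: one of two alike slim bystander pipettes in the stand's other holes, like the big one but shorter and thinner: handle 24 x 20 mm and 60 mm high above the stand's top plate, plunger head only 12 mm across, 76 mm above the plate. Its rigid plunger does not move. Origin in the underside of its collar, z up. Leave it hanging
- cup: closed specimen jar with a grey lid, 48 mm across, 50 mm high, standing on the table beyond the dish (+x side). Origin in the centre of its underside
- pen: marker pen 120 mm long, 13 mm thick, lying on the table on the robot's side of the stand. Origin at its middle on the underside, x along it
Mind the look-alikes: they are no part of the job. What is shaped like the pipette but blue is not meant.

How it is judged:
On the way, in this order (a step that is already met when the one before it is completed fails the run):
1. the plunger is pressed down to its stop while the pipette hangs in the stand (value of joint plunger above 0.0105 m and z of pipette in the frame of stand between 0.106 and 0.118 m and angle between pipette's own z axis and vertical below 0.15 rad), for 0.1 s.
2. the plunger has sprung back up, the pipette still in the stand (value of joint plunger below 0.002 m and z of pipette in the frame of stand between 0.106 and 0.118 m and angle between pipette's own z axis and vertical below 0.15 rad), for 0.1 s.
3. the pipette is drawn right out of the stand by the gripper (height (world z) of nozzle above 0.115 m and contact force between the fingers and pipette above 1 N), for 0.1 s.
At the end, for the whole second after the job is handed in: The fingers alone hold the pipette still, 30 to 60 degrees from upright, nozzle lowest, its end within 50 mm of the dish's centre seen from above and 65 to 200 mm above the table; plunger up; other pipettes moved under 30 mm, pen 60 mm, all else 40 mm (angle between pipette's own z axis and vertical between 0.524 and 1.047 rad and horizontal distance between nozzle and dish below 0.05 m and height (world z) of nozzle between 0.065 and 0.2 m and contact force between the fingers and pipette above 2 N and value of joint plunger below 0.003 m and linear speed of pipette below 0.03 m/s and contact force between pipette and stand below 0.05 N and contact force between pipette and dish below 0.05 N and contact force between pipette and slim_a below 0.05 N and contact force between pipette and slim_b below 0.05 N and contact force between pipette and cup below 0.05 N and distance of each of slim_a, slim_b from where it was at the start of the episode below 0.03 m and distance of each of dish, cup from where it was at the start of the episode below 0.04 m and distance of pen from where it was at the start of the episode below 0.06 m); the arm keeps its last pose, push and grip.
It fails at once if another pipette is knocked about or out of its hole (distance of any of slim_a, slim_b from where it was at the start of the episode above 0.03 m or angle between any of slim_a, slim_b's own z axis and vertical above 0.4 rad).
It fails at once if the dish is pushed away or tipped (distance of dish from where it was at the start of the episode above 0.04 m or angle between dish's own z axis and vertical above 0.4 rad).
It fails at once if another thing on the table is knocked away (distance of cup from where it was at the start of the episode above 0.04 m or angle between cup's own z axis and vertical above 0.4 rad or distance of pen from where it was at the start of the episode above 0.06 m).
It also fails if it takes over 50 s, if anything falls off the work surface, if the arm or the gripper's body presses on something with over 40 N, if the wrist force passes 120 N, or if a joint passes its speed limit or range.

## Robot

A 6-joint arm with a two-finger parallel gripper is mounted at the origin on the work surface. World frame = base frame: x ahead of the robot, y to its left, z up, the work surface at z = 0. Lengths are in m, angles in rad, forces in N, time in s.
With the tool pointing down it reaches from about 0.35 to 0.725 m from the base axis. Payload 6 kg.
Tool frame: the origin (TCP) lies at the very end of the fingers, on their centre line; the grasp point (between the pads) lies 19 mm behind it (grasp_offset is the distance from the TCP to the grasp point, in m); z points along the fingers, y is the line along which they close (so a half turn about z gives the same grasp; the last joint's range is limited). The gripper opens to 85 mm and grips with 20 to 120 N. Pads are 22 mm wide; open, the fingers measure 114 mm over their backs; the gripper's body (76 mm by 85 mm) begins 54 mm behind the grasp point. The pads swing forward as they close: fully open they stand 13 mm farther back than shut.
Start: joints at [-0.939, 0.04, 0.085, 0, -1.615, -0.334], TCP at [0.176, -0.574, 0.231] pointing down, gripper open.
Joint ranges: [-2.56, 2.56], [-1.29, 2.01], [-1.08, 1.49], [-3.29, 1.98], [-2.81, -0.18], [-2.99, 2.99]. Speed limits (rad/s): [2.57, 2.57, 3.01, 3.14, 3.14, 3.14].

## Interface

Orientations are given as a 3x3 rotation matrix whose columns are the frame's x, y, z axes.
In Python, from rig import * gives the robot as it stands.
- The arm moves only by the shell command python3 -m inch 'ROWS' [FORCE]. ROWS is a JSON object of lists of equal length, an entry for each row: "dr": the turn, a rotation vector about the world's x, y, z in degrees, a list of three; "translation": the shift along the world's x, y, z in cm, a list of three; "hand": the closure, from 0 (fully open) to 1 (shut). In form: {"dr": [[rx, ry, rz], ...], "translation": [[tx, ty, tz], ...], "hand": [hand, ...]}. A call has 1 to 5 rows; each row is the pose to reach, as a shift and turn from the pose commanded when the call began; what a row does not reach only later rows make up. A row lasts 1/12 s, in which the tool goes at most 41.7 mm and 7.16 degrees, less where a joint would pass 70% of its speed; a pose out of reach is approached as far as the arm can. A call with a gripper value outside its range is refused whole. The fingers move at their own pace and stop on an object; FORCE is the grip in N (left out, the last holds). Time passes only in rows, so rows that repeat a pose let the fingers close. It gives the time, the measured TCP pose, the force, the opening and the grip force at its end, in the units of the state.
- get_obs(): the state, without advancing time (a new reading comes with each control period).
- snapshot(name): name is "scene" or "top" or "wrist"; returns a dict with "frame" (400x640x3 uint8, red, green, blue), "fx", "fy", "cx", "cy" (pixels), "distortion" ([k1, k2, p1, p2, k3] as OpenCV has them; the pictures are not rectified), "camera_from_world" (4x4, takes a point from world to camera coordinates). Camera axes: x right, y down, z forward; pixel columns grow to the right and rows downward; lengths in m; the calibration is good to about 2 mm. A picture is of the moment at which its call begins. There is no depth.
- job_done(): hands the job in; it is judged then, once.
The state is a dict: "clock": time; "joint_positions": joint angles; "qd": joint speeds; "effort": joint torques, N m; "tcp_pos": TCP position; "ee_rot": TCP orientation; "ft_force": force on the tool from outside, world axes, zero at the start; "wrist_torque": the same for the moment, N m; "grip_width": opening from 0.0 (shut) to 1.0 (fully open); "gripper_force": force on a finger pad.
Only numpy, scipy, OpenCV 4.12 (cv2) and the standard library are available. Lean on these libraries where they do the work, as an engineer would, in place of code of your own. Each camera call takes 0.05 s, during which the arm holds its last target. There are 200 camera calls.

## Working session

There is one attempt and no reset: what is moved stays moved. The work goes in short steps, Python scripts to look and compute and a shell command to move; the robot and the scene stay as the last step left them, time stands still between calls to the robot, and variables do not carry over. Pictures are saved under pics/ and viewed, at most 10 in all, crops included, and the job is handed in when it is done.

```bash
mkdir -p pics; ls; python3 - <<'E'
from rig import *
import cv2
for n in ("scene","top"):
    s=snapshot(n); cv2.imwrite(f"pics/{n}0.png",s["frame"][:,:,::-1]); print(n,s["fx"],s["fy"],s["cx"],s["cy"],s["distortion"],s["camera_from_world"])
o=get_obs();print(o)
E
```

```text
pics
scene 436.94051913519394 436.94051913519394 314.6606396200222 195.75666121485966 [-0.02360141  0.          0.          0.          0.        ] [[-0.84891499  0.52816887 -0.01951899  0.46260487]
 [ 0.35312226  0.53931369 -0.76449029 -0.05426301]
 [-0.39325311 -0.65587986 -0.64433966  1.18764092]
 [ 0.          0.          0.          1.        ]]
top 444.3987433073431 444.3987433073431 322.57125860965806 195.65167884746748 [-0.05952821  0.          0.          0.          0.        ] [[-0.00160659 -0.99922567  0.03931263 -0.03133771]
 [-0.98713149 -0.00470152 -0.15984156  0.55198788]
 [ 0.15990262 -0.03906353 -0.98635957  0.94405397]
 [ 0.          0.          0.          1.        ]]
{'clock': 0.1, 'joint_positions': array([-9.39312032e-01,  4.07719103e-02,  8.39122913e-02, -4.15011207e-04,
       -1.61549777e+00, -3.33729495e-01]), 'qd': array([ 0.00027544, -0.00129216,  0.00273834,  0.0015054 ,  0.00016953,
        0.00141463]), 'effort': array([-6.33911724e-03, -3.69347763e+01,  3.48280513e+01,  6.95169613e+00,
       -4.46298800e-03,  4.51433493e-06]), 'tcp_pos': array([ 0.17602837, -0.57328979,  0.23036687]), 'ee_rot': array([[-9.55992201e-01, -2.93391490e-01, -5.86923834e-04],
       [-2.93392053e-01,  9.55991025e-01,  1.50477395e-03],
       [ 1.19606047e-04,  1.61075095e-03, -9.99998696e-01]]), 'ft_force': array([-0.47555706, -0.06593332,  0.50561548]), 'wrist_torque': array([ 0.00673866,  0.01531335, -0.02407122]), 'gripper_force': 0.0, 'grip_width': 0.9983560904137707}
```

View pics/scene0.png

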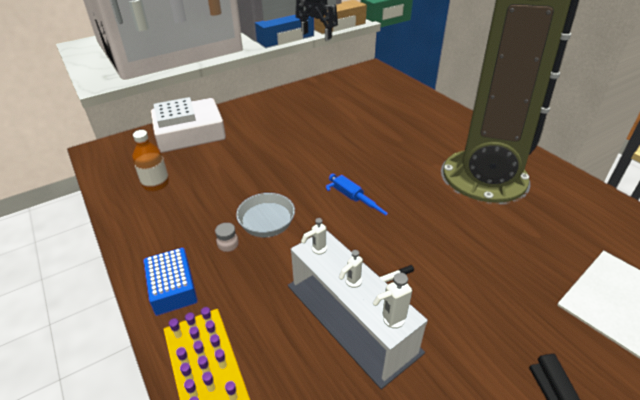

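View pics/top0.png

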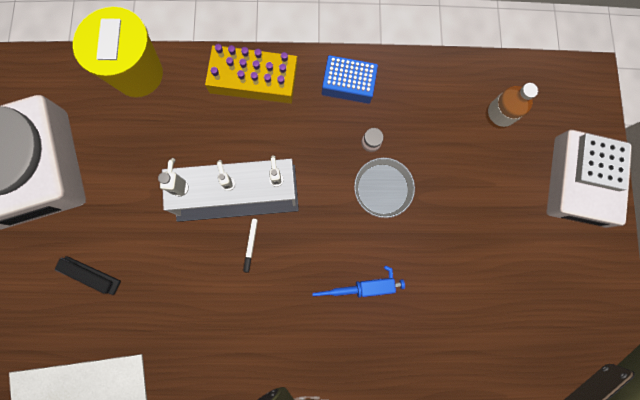

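The scene shows three white pipettes in the stand: scene (397,298), the big one with the broad grey head; (352,268) and (318,237), both slim. A blue look-alike lies at (355,190). In the top view the big one is at (172,182), the dish at (385,187), the jar at (373,138) and the pen at (250,245). I choose the one at scene (397,298) and will check it in a close crop.

```bash
cat > h.py <<'E'
from rig import *
import cv2, numpy as np
def ray(s,uv):
    K=np.array([[s["fx"],0,s["cx"]],[0,s["fy"],s["cy"]],[0,0,1]])
    p=cv2.undistortPoints(np.array([[uv]],float),K,np.array(s["distortion"]))[0,0]
    T=np.array(s["camera_from_world"]);R=T[:3,:3]
    d=R.T@np.array([p[0],p[1],1]); return -R.T@T[:3,3], d/np.linalg.norm(d)
def onz(s,uv,z):
    c,d=ray(s,uv); return c+d*(z-c[2])/d[2]
def cross(r1,r2):
    A=[];b=[]
    for c,d in (r1,r2):
        P=np.eye(3)-np.outer(d,d);A.append(P);b.append(P@c)
    x=np.linalg.lstsq(np.vstack(A),np.hstack(b),rcond=None)[0]
    return x,[np.linalg.norm(P@x-q) for P,q in zip(A,b)]
def proj(s,X):
    T=np.array(s["camera_from_world"]);K=np.array([[s["fx"],0,s["cx"]],[0,s["fy"],s["cy"]],[0,0,1]])
    return cv2.projectPoints(np.array([X],float),cv2.Rodrigues(T[:3,:3])[0],T[:3,3],K,np.array(s["distortion"]))[0].ravel()
E
python3 - <<'E'
import cv2,numpy as np
a=cv2.imread("pics/scene0.png")[225:385,280:440];b=cv2.imread("pics/top0.png")[145:230,150:310]
a=cv2.resize(a,None,fx=3,fy=3,interpolation=2);b=cv2.resize(b,(480,255),interpolation=2)
b=cv2.resize(cv2.imread("pics/top0.png")[150:225,150:230],None,fx=4,fy=4,interpolation=2)
c=np.zeros((480,800,3),np.uint8);c[:,:480]=a;c[:300,480:800]=b;cv2.imwrite("pics/crop1.png",c)
E
```

```text
(no output)
```

View pics/crop1.png

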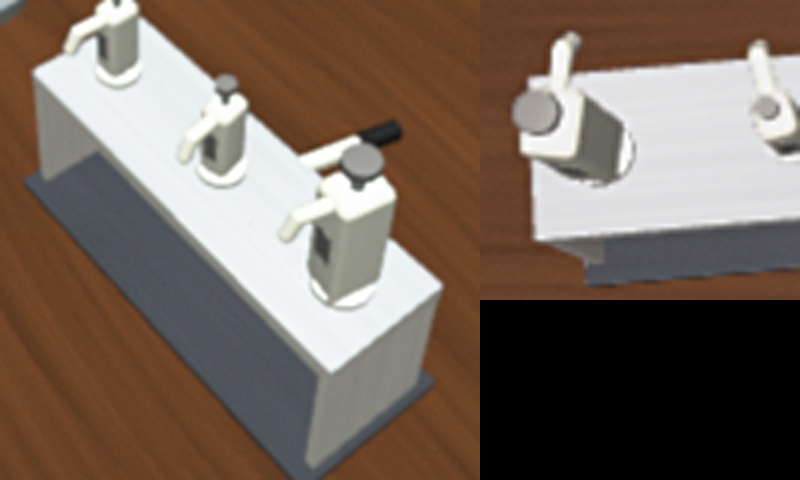

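The crop confirms it: the broad grey head is at scene (400.7,277) and top (164.2,177.7), with the hook toward +x.

```bash
python3 - <<'E'
from h import *
sc=snapshot("scene");tp=snapshot("top")
print("head",cross(ray(sc,(400.7,277.3)),ray(tp,(164.2,177.7))), onz(tp,(164.2,177.7),.219),onz(sc,(400.7,277.3),.219))
print("hooktip",onz(tp,(173.2,159.8),.190),onz(sc,(376.5,302),.187))
for uv in [(163.75,210),(162.5,169.5),(293,159),(296.5,204)]: print("plate",uv,onz(tp,uv,.112))
for uv in [(280+443/3,225+285/3),(280+330/3,225+375/3),(280+33/3,225+73/3)]: print("plate sc",onz(sc,uv,.112))
# slim heads
print("slimA",onz(tp,(150+(767-480)/4,150+107/4),.188),onz(sc,(280+226/3,225+82/3),.188))
# dish rim: ellipse of grey blob
hsv=cv2.cvtColor(tp["frame"],cv2.COLOR_RGB2HSV)
m=((hsv[...,1]<70)).astype(np.uint8); m[:, :345]=0; m[:,425:]=0; m[:153]=0;m[225:]=0
c=max(cv2.findContours(m,0,2)[0],key=cv2.contourArea);e=cv2.fitEllipse(cv2.convexHull(c));print("dish",e,onz(tp,e[0],.028),"r",np.linalg.norm(onz(tp,(e[0][0]+e[1][0]/2,e[0][1]),.028)-onz(tp,e[0],.028)))
print("cup",onz(tp,(373.5,136),.05))
E
```

```text
head (array([0.55585775, 0.2681905 , 0.21500202]), [np.float64(0.0009284159496609481), np.float64(0.0009284159496612388)]) [0.55571637 0.26625243 0.219     ] [0.55763767 0.27106137 0.219     ]
hooktip [0.59647929 0.26039517 0.19      ] [0.59886499 0.26941593 0.187     ]
plate (163.75, 210) [0.50984673 0.29789704 0.112     ]
plate (162.5, 169.5) [0.59468992 0.30524006 0.112     ]
plate (293, 159) [0.61873844 0.03410239 0.112     ]
plate (296.5, 204) [0.52348313 0.02601091 0.112     ]
plate sc [0.51196269 0.30276829 0.112     ]
plate sc [0.59841941 0.31153781 0.112     ]
plate sc [0.62291815 0.04308856 0.112     ]
slimA [0.56435699 0.16698967 0.188     ] [0.56706835 0.17144    0.188     ]
dish ((384.1436462402344, 187.2238006591797), (59.86231994628906, 61.56668472290039), 132.84487915039062) [ 0.57499436 -0.17210284  0.028     ] r 0.06936950747167474
cup [ 0.68947897 -0.14663859  0.05      ]
```

```bash
python3 -m inch '{"dr":[[0,0,-5],[0,0,-10],[0,0,-15],[0,0,-20],[0,0,-22]],"translation":[[1.6,3.5,1.4],[3.2,7,2.8],[4.8,10.5,4.2],[6.4,14,5.6],[8,18,7]],"hand":[1,1,1,1,1]}' 40
for i in 1; do python3 -m inch '{"dr":[[0,0,0],[0,0,0],[0,0,0],[0,0,0],[0,0,0]],"translation":[[1.6,3.6,0],[3.2,7.2,0],[4.8,10.8,0],[6.4,14.4,0],[8,18,0]],"hand":[1,1,1,1,1]}'; done
python3 -m inch '{"dr":[[0,0,0],[0,0,0],[0,0,0],[0,0,0],[0,0,0]],"translation":[[1.6,3.6,0],[3.2,7.2,0],[4.8,10.8,0],[6.4,14.4,0],[8,18,0]],"hand":[1,1,1,1,1]}'
python3 -m inch '{"dr":[[0,0,0],[0,0,0],[0,0,0],[0,0,0],[0,0,0]],"translation":[[1.6,3.6,0],[3.2,7.2,0],[4.8,10.8,0],[6.4,14.4,0],[8,18,0]],"hand":[1,1,1,1,1]}'; python3 -c "
from rig import *
print(get_obs())"
```

```text
clock: 0.62
tcp_pos: [0.2549, -0.3953, 0.3006]
ee_rot: [[-0.996, 0.091, -0.0], [0.091, 0.996, 0.0], [0.0, 0.0, -1.0]]
ft_force: [1.7, -0.3, 1.4]
grip_width: 0.296
gripper_force: 0.0
clock: 1.03
tcp_pos: [0.3349, -0.215, 0.3003]
ee_rot: [[-0.996, 0.086, 0.001], [0.086, 0.996, 0.0], [-0.001, 0.0, -1.0]]
ft_force: [1.3, 0.0, 0.6]
grip_width: -0.001
gripper_force: 0.0
clock: 1.45
tcp_pos: [0.4149, -0.0347, 0.3005]
ee_rot: [[-0.996, 0.085, 0.001], [0.085, 0.996, 0.001], [-0.001, 0.001, -1.0]]
ft_force: [0.9, -1.5, -0.8]
grip_width: -0.001
gripper_force: 0.0
clock: 1.87
tcp_pos: [0.4951, 0.1453, 0.3002]
ee_rot: [[-0.996, 0.085, 0.0], [0.085, 0.996, 0.0], [-0.0, 0.0, -1.0]]
ft_force: [0.3, -0.6, -0.0]
grip_width: -0.0
gripper_force: 0.0
{'clock': 1.8667, 'joint_positions': array([ 6.76093120e-01, -1.64698757e-01,  1.50778026e-02, -1.48676338e-04,
       -1.75012810e+00, -2.33243622e+00]), 'qd': array([ 0.47658479,  0.79367636,  0.68494918,  0.00262833,  0.11049591,
       -0.47809002]), 'effort': array([ -1.28087763, -29.71886158,  31.00120068,   6.52730897,
        -0.15461928,   0.55793904]), 'tcp_pos': array([0.49508302, 0.14531501, 0.30015545]), 'ee_rot': array([[-9.96345346e-01,  8.54159631e-02,  2.55403140e-04],
       [ 8.54160591e-02,  9.96345293e-01,  3.92437760e-04],
       [-2.20949267e-04,  4.12819066e-04, -9.99999890e-01]]), 'ft_force': array([ 0.26927066, -0.5610452 , -0.02822524]), 'wrist_torque': array([-0.08381178, -0.05326272, -0.03602146]), 'gripper_force': 0.0, 'grip_width': -0.0003605769392940948}
```

```bash
python3 -m inch '{"dr":[[0,0,0],[0,0,0],[0,0,0],[0,0,0],[0,0,0]],"translation":[[1.5,3.1,0],[3.0,6.2,0],[4.6,9.3,-1],[6.1,12.3,-2],[6.1,12.3,-3]],"hand":[1,1,1,1,1]}'
python3 -m inch '{"dr":[[0,0,0]],"translation":[[0,0,0]],"hand":[1]}'
python3 - <<'E'
from h import *
s=snapshot("wrist");w=s["frame"][:,:,::-1].copy()
print(np.round(proj(s,(.556,.268,.219)),1),np.round(proj(s,(.602,.264,.19)),1))
t=snapshot("scene");a=cv2.resize(t["frame"][220:340,330:490,::-1],(400,300),interpolation=2)
c=np.zeros((550,640,3),np.uint8);c[:250]=w[150:400];c[250:,:400]=a
cv2.imwrite("pics/wrist1.png",np.vstack([w,np.hstack([cv2.resize(a,(266,200)),np.zeros((200,374,3),np.uint8)])]))
E
```

```text
clock: 2.28
tcp_pos: [0.5565, 0.2705, 0.2652]
ee_rot: [[-0.996, 0.083, -0.005], [0.083, 0.997, -0.003], [0.005, -0.003, -1.0]]
ft_force: [0.3, -0.4, -2.2]
grip_width: -0.005
gripper_force: 0.0
clock: 2.37
tcp_pos: [0.5551, 0.2675, 0.2651]
ee_rot: [[-0.996, 0.084, -0.007], [0.084, 0.996, -0.004], [0.006, -0.005, -1.0]]
ft_force: [0.3, 0.6, -0.3]
grip_width: -0.001
gripper_force: 0.0
[320.  223.5] [319.6 261.9]
```

View pics/wrist1.png

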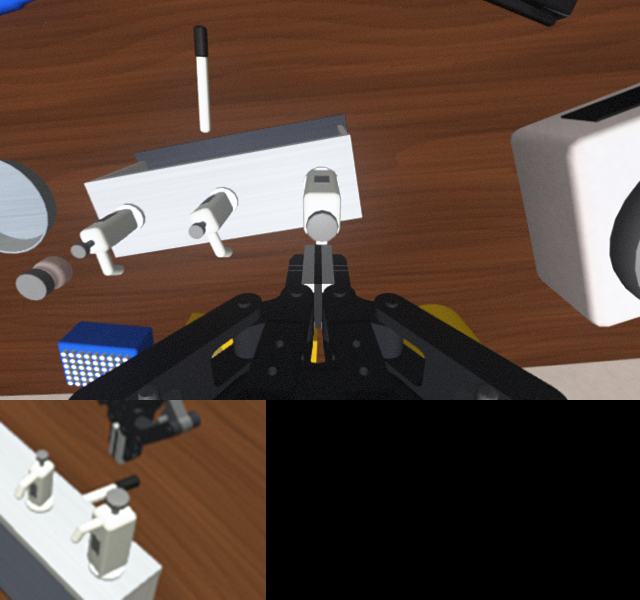

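The wrist view shows the head centre at (321,224) against a predicted (320,223.5), so the position is good and the closed fingers are right above it. Next I descend to just above the head.

```bash
python3 -m inch '{"dr":[[0,0,0],[0,0,0],[0,0,0],[0,0,0],[0,0,0]],"translation":[[0,0,-1],[0,0,-2],[0,0,-3],[0,0,-4],[0,0,-4]],"hand":[1,1,1,1,1]}'
python3 -m inch '{"dr":[[0,0,0],[0,0,0]],"translation":[[0,0,0],[0,0,0]],"hand":[1,1]}'
```

```text
clock: 2.88
tcp_pos: [0.5548, 0.2656, 0.2271]
ee_rot: [[-0.996, 0.086, -0.004], [0.086, 0.996, -0.002], [0.003, -0.002, -1.0]]
ft_force: [-0.1, 0.2, -1.1]
grip_width: -0.0
gripper_force: 0.0
clock: 3.05
tcp_pos: [0.5559, 0.2661, 0.2306]
ee_rot: [[-0.996, 0.086, 0.001], [0.086, 0.996, 0.0], [-0.001, 0.0, -1.0]]
ft_force: [-0.3, -1.0, 0.4]
grip_width: 0.001
gripper_force: 0.0
```

```bash
python3 -m inch '{"dr":[[0,0,0],[0,0,0],[0,0,0],[0,0,0],[0,0,0]],"translation":[[0,0.2,-0.5],[0,0.2,-1],[0,0.2,-1.4],[0,0.2,-1.8],[0,0.2,-1.8]],"hand":[1,1,1,1,1]}'
python3 -m inch '{"dr":[[0,0,0],[0,0,0],[0,0,0],[0,0,0]],"translation":[[0,0,-0.2],[0,0,-0.4],[0,0,-0.4],[0,0,-0.4]],"hand":[1,1,1,1]}'
```

```text
clock: 3.47
tcp_pos: [0.5559, 0.2683, 0.2121]
ee_rot: [[-0.996, 0.086, 0.001], [0.086, 0.996, 0.0], [-0.001, 0.0, -1.0]]
ft_force: [-0.1, 0.8, 5.3]
grip_width: 0.001
gripper_force: 2.5
clock: 3.8
tcp_pos: [0.5562, 0.2684, 0.2096]
ee_rot: [[-0.996, 0.086, 0.002], [0.086, 0.996, 0.001], [-0.002, 0.001, -1.0]]
ft_force: [-0.4, 0.5, 6.2]
grip_width: 0.006
gripper_force: 3.0
```

```bash
python3 -m inch '{"dr":[[0,0,0],[0,0,0],[0,0,0],[0,0,0]],"translation":[[0,0,-0.1],[0,0,-0.2],[0,0,-0.3],[0,0,-0.3]],"hand":[1,1,1,1]}'
python3 -m inch '{"dr":[[0,0,0],[0,0,0]],"translation":[[0,0,-0.0],[0,0,0]],"hand":[1,1]}'
```

```text
clock: 4.13
tcp_pos: [0.5563, 0.2684, 0.2073]
ee_rot: [[-0.996, 0.086, 0.003], [0.086, 0.996, 0.001], [-0.003, 0.002, -1.0]]
ft_force: [-1.6, 1.3, 6.8]
grip_width: 0.0
gripper_force: 3.5
clock: 4.3
tcp_pos: [0.5563, 0.2684, 0.2072]
ee_rot: [[-0.996, 0.086, 0.003], [0.086, 0.996, 0.001], [-0.003, 0.002, -1.0]]
ft_force: [-1.3, 0.2, 7.2]
grip_width: 0.001
gripper_force: 3.7
```

Close to the stop; press on until the force climbs above the spring's.

```bash
python3 -m inch '{"dr":[[0,0,0],[0,0,0],[0,0,0],[0,0,0],[0,0,0]],"translation":[[0,0,-0.1],[0,0,-0.2],[0,0,-0.3],[0,0,-0.4],[0,0,-0.4]],"hand":[1,1,1,1,1]}'
python3 -m inch '{"dr":[[0,0,0],[0,0,0]],"translation":[[0,0,-0.0],[0,0,0]],"hand":[1,1]}'
```

```text
clock: 4.72
tcp_pos: [0.5573, 0.2684, 0.2071]
ee_rot: [[-0.996, 0.086, 0.008], [0.086, 0.996, 0.003], [-0.008, 0.004, -1.0]]
ft_force: [-3.5, 0.1, 19.5]
grip_width: -0.002
gripper_force: 9.3
clock: 4.88
tcp_pos: [0.5573, 0.2685, 0.2071]
ee_rot: [[-0.996, 0.086, 0.008], [0.086, 0.996, 0.003], [-0.007, 0.004, -1.0]]
ft_force: [-3.8, 0.8, 18.5]
grip_width: 0.002
gripper_force: 9.2
```

Firm stop at 0.207 m with 19 N. Now release and open above.

```bash
python3 -m inch '{"dr":[[0,0,0],[0,0,0],[0,0,0],[0,0,0],[0,0,0]],"translation":[[0,0,1.5],[0,0,3],[0,0,5],[0,0,6.4],[0,0,6.4]],"hand":[1,1,1,1,1]}'
python3 -m inch '{"dr":[[0,0,0],[0,0,0],[0,0,0],[0,0,0],[0,0,0]],"translation":[[0,0,0],[0,0,0],[0,0,0],[0,0,0],[0,0,0]],"hand":[0.25,0.25,0.25,0.25,0.25]}'
python3 - <<'E'
from h import *
s=snapshot("wrist");t=snapshot("scene")
a=cv2.resize(t["frame"][220:340,330:490,::-1],(266,200),interpolation=2)
print(proj(s,(.5563,.2684,.219)),proj(s,(.602,.2644,.19)))
cv2.imwrite("pics/wrist2.png",np.vstack([s["frame"][:,:,::-1],np.hstack([a,np.zeros((200,374,3),np.uint8)])]))
E
```

```text
clock: 5.3
tcp_pos: [0.5566, 0.2684, 0.2687]
ee_rot: [[-0.996, 0.086, 0.004], [0.086, 0.996, 0.002], [-0.004, 0.003, -1.0]]
ft_force: [0.8, -0.6, 1.7]
grip_width: 0.0
gripper_force: 0.0
clock: 5.72
tcp_pos: [0.5556, 0.2681, 0.2643]
ee_rot: [[-0.996, 0.086, -0.001], [0.086, 0.996, -0.001], [0.001, -0.001, -1.0]]
ft_force: [0.4, 0.3, 0.2]
grip_width: 0.709
gripper_force: 0.0
[319.38907243 223.445642  ] [318.95626201 261.3179871 ]
```

View pics/wrist2.png

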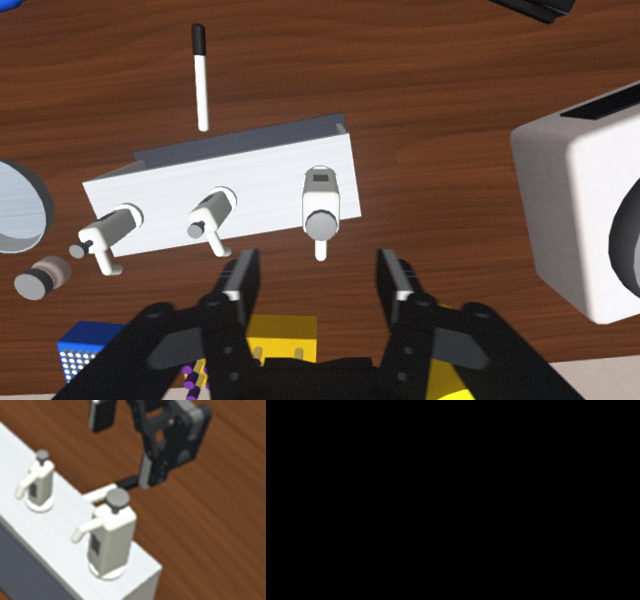

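The wrist view shows the plunger back up, the hook straight below the head at (320,256), and the head at (321,225) centred between the open fingers. Next: descend, grip, lift.

```bash
python3 -m inch '{"dr":[[0,0,0],[0,0,0],[0,0,0],[0,0,0],[0,0,0]],"translation":[[0,0,-2.5],[0,0,-5],[0,0,-7.5],[0,0,-9],[0,0,-10.3]],"hand":[0.25,0.25,0.25,0.25,0.25]}'
python3 -m inch '{"dr":[[0,0,0],[0,0,0],[0,0,0],[0,0,0],[0,0,0]],"translation":[[0,0,0],[0,0,0],[0,0,0],[0,0,0],[0,0,0]],"hand":[0.25,0.25,0.5,1,1]}' 70
python3 -m inch '{"dr":[[0,0,0],[0,0,0],[0,0,0],[0,0,0],[0,0,0]],"translation":[[0,0,0],[0,0,0],[0,0,0],[0,0,0],[0,0,0]],"hand":[1,1,1,1,1]}'
```

```text
clock: 6.23
tcp_pos: [0.5552, 0.2679, 0.16]
ee_rot: [[-0.996, 0.086, -0.002], [0.086, 0.996, -0.001], [0.002, -0.001, -1.0]]
ft_force: [-0.0, -0.0, -0.7]
grip_width: 0.748
gripper_force: 0.0
clock: 6.65
tcp_pos: [0.5563, 0.2686, 0.1636]
ee_rot: [[-0.996, 0.086, 0.002], [0.086, 0.996, 0.001], [-0.002, 0.002, -1.0]]
ft_force: [-0.3, -0.5, 1.5]
grip_width: 0.334
gripper_force: 5.0
clock: 7.07
tcp_pos: [0.5563, 0.2685, 0.1637]
ee_rot: [[-0.996, 0.086, 0.002], [0.086, 0.996, 0.001], [-0.002, 0.001, -1.0]]
ft_force: [-0.5, 0.6, 5.9]
grip_width: 0.317
gripper_force: 69.1
```

```bash
python3 -m inch '{"dr":[[0,0,0],[0,0,0],[0,0,0],[0,0,0],[0,0,0]],"translation":[[0,0,0.6],[0,0,1.8],[0,0,3.3],[0,0,4.8],[0,0,6.3]],"hand":[1,1,1,1,1]}'
python3 -m inch '{"dr":[[0,0,0],[0,0,0],[0,0,0],[0,0,0],[0,0,0]],"translation":[[0,0,1.8],[0,0,3.6],[0,0,5.4],[0,0,7],[0,0,8]],"hand":[1,1,1,1,1]}'
python3 -m inch '{"dr":[[0,0,0],[0,0,0],[0,0,0]],"translation":[[0,0,0],[0,0,0],[0,0,0]],"hand":[1,1,1]}'
python3 - <<'E'
from h import *
s=snapshot("scene")
cv2.imwrite("pics/lift.png",s["frame"][:,:,::-1])
print(get_obs()["joint_positions"])
E
```

```text
clock: 7.48
tcp_pos: [0.5556, 0.268, 0.2261]
ee_rot: [[-0.996, 0.086, -0.001], [0.086, 0.996, -0.0], [0.001, -0.0, -1.0]]
ft_force: [0.5, -0.2, -1.6]
grip_width: 0.323
gripper_force: 68.8
clock: 7.9
tcp_pos: [0.556, 0.2681, 0.3076]
ee_rot: [[-0.996, 0.086, 0.002], [0.086, 0.996, 0.001], [-0.002, 0.001, -1.0]]
ft_force: [-0.1, 0.3, -1.2]
grip_width: 0.319
gripper_force: 68.8
clock: 8.15
tcp_pos: [0.5555, 0.2683, 0.3036]
ee_rot: [[-0.996, 0.086, -0.002], [0.086, 0.996, -0.001], [0.002, -0.001, -1.0]]
ft_force: [0.3, 0.4, -1.0]
grip_width: 0.318
gripper_force: 68.8
[ 7.73643624e-01  1.07969073e-01  2.88381841e-01 -7.34645248e-04
 -1.75362739e+00 -2.43066355e+00]
```

View pics/lift.png

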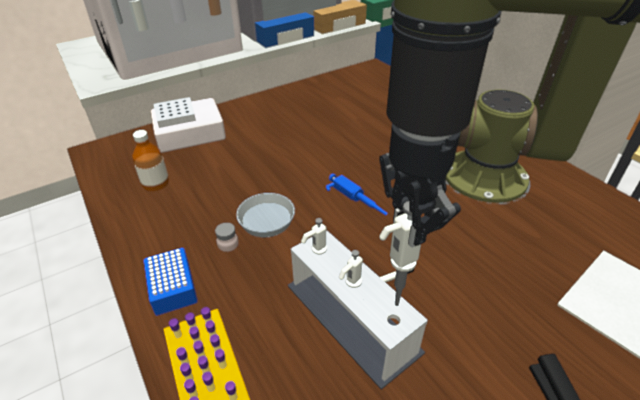

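The pipette hangs clean in the gripper, nozzle near (398,303) above the empty hole at (393,320). Now retreat toward the robot and carry it across.

```bash
python3 -m inch '{"dr":[[0,0,0],[0,0,0],[0,0,0],[0,0,0],[0,0,0]],"translation":[[-2,0,1.5],[-5,0,3],[-8,0,4],[-11,-1,4.5],[-13,-3,4.5]],"hand":[1,1,1,1,1]}'
python3 -m inch '{"dr":[[0,0,0],[0,0,0],[0,0,0],[0,0,0],[0,0,0]],"translation":[[0,-3.2,0],[0,-6.4,0],[0,-9.6,0],[0,-12.8,0],[0,-16,0]],"hand":[1,1,1,1,1]}'
python3 -m inch '{"dr":[[0,0,0],[0,0,0],[0,0,0],[0,0,0],[0,0,0]],"translation":[[1,-3.2,0],[2,-6.4,0],[3,-9.6,0],[4,-12.8,0],[5,-16,0]],"hand":[1,1,1,1,1]}'
python3 -m inch '{"dr":[[0,0,0],[0,0,0],[0,0,0],[0,0,0],[0,0,0]],"translation":[[0,-3,0],[0,-5.5,0],[0,-6,0],[0,-6,0],[0,-6,0]],"hand":[1,1,1,1,1]}'; python3 -c "
from rig import *
print(get_obs()['joint_positions'])"
```

```text
clock: 8.62
tcp_pos: [0.424, 0.2388, 0.3501]
ee_rot: [[-0.996, 0.084, -0.0], [0.084, 0.996, 0.0], [0.0, 0.0, -1.0]]
ft_force: [0.2, -0.6, 0.7]
grip_width: 0.32
gripper_force: 69.0
clock: 9.03
tcp_pos: [0.4251, 0.0768, 0.3493]
ee_rot: [[-0.996, 0.085, -0.001], [0.085, 0.996, -0.0], [0.001, -0.0, -1.0]]
ft_force: [-0.5, 0.0, -0.9]
grip_width: 0.318
gripper_force: 69.0
clock: 9.45
tcp_pos: [0.4756, -0.0834, 0.3492]
ee_rot: [[-0.996, 0.086, -0.001], [0.086, 0.996, 0.0], [0.001, 0.0, -1.0]]
ft_force: [0.8, 1.1, -1.8]
grip_width: 0.317
gripper_force: 69.0
clock: 9.87
tcp_pos: [0.4756, -0.1416, 0.3493]
ee_rot: [[-0.996, 0.087, -0.001], [0.087, 0.996, 0.0], [0.001, 0.0, -1.0]]
ft_force: [-0.6, 0.4, -1.4]
grip_width: 0.318
gripper_force: 69.3
[ 1.17330641e-01 -1.87572775e-01  8.69170000e-02 -5.38008746e-04
 -1.84648138e+00 -1.77513793e+00]
```

```bash
python3 -m inch '{"dr":[[0.5,-4,0],[1.1,-9,0],[1.8,-15,0],[2.5,-21,0],[3.2,-27,0]],"translation":[[0,-0.8,0],[0,-1.8,-0.5],[0,-2.8,-1.5],[-0.3,-3.6,-2.5],[-0.5,-4.3,-4]],"hand":[1,1,1,1,1]}'
python3 -m inch '{"dr":[[0.7,-6,0],[1.4,-12,0],[2,-17,0],[2.1,-17.7,0],[2.1,-17.7,0]],"translation":[[0,0,-1.5],[0,0,-3],[0,0,-5],[0,0,-7],[0,0,-7.8]],"hand":[1,1,1,1,1]}'
python3 -m inch '{"dr":[[0,0,0],[0,0,0],[0,0,0],[0,0,0],[0,0,0]],"translation":[[0,0,0],[0,0,0],[0,0,0],[0,0,0],[0,0,0]],"hand":[1,1,1,1,1]}'
python3 - <<'E'
from h import *
o=get_obs();print(o["joint_positions"],np.abs(o["qd"]).max());n=o["tcp_pos"]+.15*np.array(o["ee_rot"])[:,2];print("nozzle est",n)
s=snapshot("scene");t=snapshot("top")
print(proj(s,n),proj(t,n))
cv2.imwrite("pics/end.png",np.vstack([s["frame"][80:380,:,::-1],t["frame"][90:390,:,::-1]]))
E
```

```text
clock: 10.28
tcp_pos: [0.4712, -0.184, 0.3114]
ee_rot: [[-0.886, 0.061, 0.46], [0.097, 0.994, 0.054], [-0.454, 0.093, -0.886]]
ft_force: [0.3, -0.7, -0.0]
grip_width: 0.319
gripper_force: 69.2
clock: 10.7
tcp_pos: [0.4694, -0.1832, 0.2279]
ee_rot: [[-0.713, 0.026, 0.701], [0.121, 0.989, 0.086], [-0.691, 0.146, -0.708]]
ft_force: [-0.5, 0.3, -1.6]
grip_width: 0.319
gripper_force: 69.3
clock: 11.12
tcp_pos: [0.4713, -0.1846, 0.2333]
ee_rot: [[-0.711, 0.026, 0.703], [0.119, 0.989, 0.083], [-0.693, 0.143, -0.707]]
ft_force: [0.3, 0.6, -0.9]
grip_width: 0.316
gripper_force: 69.3
[-0.08459734 -0.86273691 -0.68482165 -0.17250085 -0.97995207 -1.53347451] 0.010258888086037641
nozzle est [ 0.57672424 -0.17211275  0.12730873]
[261.64435659 177.80575432] [392.56278119 177.82744051]
```

View pics/end.png

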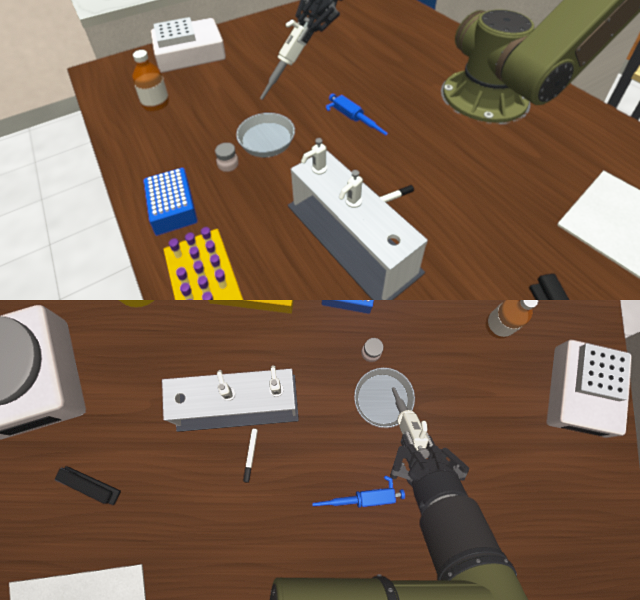

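The nozzle tip is at scene (262,178) and top (393,178), exactly as predicted: over the dish's middle at z ≈ 0.127 m and 45°. Nothing else has moved, so I hand in.

```bash
python3 -c "
from rig import *
print(job_done())"
```

```text
the job is handed in; nothing more can be done
None
```

I pressed the big pipette's plunger to its stop and let it spring back up in the stand. I then drew the pipette out and handed the job in with it held still at 45°, nozzle about 127 mm above the table over the middle of the dish; no verdict came back.

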